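# Pop open the sample port of the orange-marked analyser

## Robot

A 7-joint arm with a two-finger parallel gripper is mounted at the origin on a cart in front of the work surface, level with it; the furniture and walls round the work are solid. World frame = base frame: x ahead of the robot, y to its left, z up, the work surface at z = 0. Lengths are in mm, angles in rad, forces in N, time in s.
With the tool pointing down it reaches from about 400 to 875 mm from the base axis. Payload 4.4 kg.
Tool frame: the origin (TCP) lies at the very end of the fingers, on their centre line; the grasp point (between the pads) lies 19 mm behind it; z points along the fingers, y is the line along which they close (so a half turn about z gives the same grasp; the last joint's range is limited). The gripper opens to 85 mm and grips with 20 to 120 N. Pads are 22 mm wide; open, the fingers measure 114 mm over their backs; the gripper's body (76 mm by 85 mm) begins 54 mm behind the grasp point. The pads swing forward as they close: fully open they stand 13 mm farther back than shut.
Start: joints at [-1.302, 0.628, 0.038, 1.517, -0.027, 0.996, -0.02], TCP at [213.554, 613.932, 231.313] pointing down, gripper open.
Joint ranges: [-3.06, 3.06], [-0.37, 2.12], [-1.25, 1.32], [0.18, 2.47], [-1.1, 4.24], [0.23, 1.98], [-2.94, 2.94]. Speed limits (rad/s): [2.57, 2.57, 3.14, 3.14, 3.14, 3.14, 3.14].

## Interface

Orientations are given as [roll, pitch, yaw] about the fixed x, y, z axes, in that order (R = Rz(yaw) Ry(pitch) Rx(roll)).
In Python, from cell import monitor, viewer, workorder gives the robot as it stands.
- The arm moves only by the tool arm_command, never from a script. Its argument "series" is one flat list of numbers, 5 for each row, row after row: the opening in per cent of the stroke, from 0 (shut) to 100 (fully open), then the shift along the tool's x, y, z in cm, then the turn about the tool's z in degrees. In form: [claw, x, y, z, roll, claw, x, y, z, roll, ...]. A call has exactly 5 rows; each row is the pose to reach, as a shift and turn from the pose commanded when the call began, along the tool's axes at that moment; what a row does not reach only later rows make up. A row lasts 1/12 s, in which the tool goes at most 41.7 mm and 7.16 degrees, less where a joint would pass 70% of its speed; a pose out of reach is approached as far as the arm can. A call with a gripper value outside its range is refused whole. The fingers move at their own pace and stop on an object; the grip force is fixed at half the most. Time passes only in rows, so rows that repeat a pose let the fingers close, or fill a call up. It gives the time, the measured TCP pose, the force, the opening and the grip force at its end, in the units of the state.
- monitor.read_state(): the state, without advancing time (a new reading comes with each control period).
- viewer.get_image(name): name is "side" or "top" or "wrist"; returns (picture, depth): 384x512x3 uint8, red, green, blue; 384x512 float32, mm along the optical axis (not along the pixel's ray), 0 where there is no reading.
- viewer.camera_model(name): a dict with "mtx" (3x3 intrinsics, pixels), "R" (3x3) and "t" (3): a world point X has camera coordinates R X + t. Camera axes: x right, y down, z forward; pixel columns grow to the right and rows downward; lengths in mm; the calibration is good to about 2 mm. The wrist camera is an equidistant fisheye: a pixel r from the principal point sees the ray r / f radians off the axis. A picture is of the moment at which its call begins: read the wrist's pose just before it. camera_model takes no time and is no camera call; for the wrist camera it gives the pose at the moment of the call.
- workorder.finish_job(): hands the job in; it is judged then, once.
The state is a dict: "clock": time; "qpos": joint angles; "qd": joint speeds; "tau": joint torques, N m; "eef_pos": TCP position; "tool_rot": TCP orientation; "force": force on the tool from outside, world axes, zero at the start; "torque": the same for the moment, N m; "width": finger opening in mm; "gripper_force": force on a finger pad.
Only numpy, scipy, OpenCV 4.12 (cv2) and the standard library are available. Lean on these libraries where they do the work, as an engineer would, in place of code of your own. Each camera call takes 0.05 s, during which the arm holds its last target. There are 200 camera calls.

## Task

Two bench analysers stand side by side; open the sample port of the one with the orange pad so that it is ready for its next sample. With a fingertip press the orange pad of its hatch down once, all the way in, then take the finger away so that the push-push latch lets the hatch pop and swing up, and leave it standing wide open: do not push it shut again. Leave the blue-marked hatch shut and do not pick up or move the sample pots and the loupe.

Things in the scene. Friction and masses are not known exactly. Their poses are not given: they have to be found in the camera images.
- orange_unit: the analyser to open: white box, black base, fixed to the bench, 150 mm (x) by 100 mm (y), deck 60 mm high (22 mm rear strip: 66 mm), orange side stripes and orange pad. Origin: centre of its underside; -x is its front (display, keys), z up. Its grey hatch, 88 by 64 mm, in the deck, is hinged along the rear, 52 mm behind the centre and 60.5 mm up; free edge at the front.
- orange_pad (a point): centre of the top face of the orange press pad on that hatch, near the hatch's free front edge, 76 mm in front of the hinge line. The pad is 26 mm (along the unit's x) by 44 mm (along its y); shut, its top is 67.5 mm above the bench and 7.5 mm above the deck round it. This point moves with the hatch.
- orange_hatch (a joint): hatch angle, rad: 0 shut and latched, + swung up about the rear hinge, 1.1 wide open (stop), - pressed in, -0.085 lower stop (pad 6.5 mm lower). A spring drives it open: the pad resists with 4 N down to the stop. A press deeper than 5 mm (-0.066) frees the latch; the hatch follows the rising finger and opens within 2 s. Shallower ones may not. Pressed down again when open, it latches shut.
- orange_follower (a joint): hidden cam follower of the orange latch, sideways position in m: about 0 while latched, up to +0.007 while let go, about -0.002 to -0.003 once open; below -0.0045 only while an opened hatch is being pushed down again.
- blue_unit: the other analyser, the same but with blue stripes and a blue pad; to be left shut. Same origin and axes.
- blue_hatch (a joint): angle of the blue unit's hatch, same meaning; must stay shut and latched (0).
- pot_a: small clear sample pot with a blue lid, 52 mm across, 50 mm high, standing loose in front of the orange unit; origin: centre of its underside.
- pot_b: small white sample pot with a green lid, same size, standing loose in front of the blue unit; origin: centre of its underside.
- loupe: black eye loupe, 35 mm across, 27 mm high, standing loose beside the orange unit; origin: centre of its underside.

How it is judged:
By the outcome, as a careful person would: the job done as asked, in the order asked, and still so for the second after the job is handed in, with the robot touching nothing.
It also fails if it takes over 38 s, if anything falls off the work surface, if the arm or the gripper's body presses on something with over 40 N, if the wrist force passes 120 N, or if a joint passes its speed limit or range.

## Working session

There is one attempt and no reset: what is moved stays moved. The work goes in short steps, Python scripts to look and compute and a tool call to move; the robot and the scene stay as the last step left them, time stands still between calls to the robot, and variables do not carry over. Pictures are saved under pics/ and viewed, at most 10 in all, crops included, and the job is handed in when it is done.

Besides the shell and the picture viewer there is one more tool, called after "Request:" as name(argument=value, ...) on one line, values as JSON. arm_command: Moves the arm, as the interface text tells. Its arguments: {"type":"object","properties":{"series":{"type":"array","items":{"type":"number"}}},"required":["series"]}

```bash
mkdir -p pics
cat > h.py <<'E'
import numpy as np, cv2
from cell import monitor, viewer, workorder
def snap(n,f):
    im,d=viewer.get_image(n); m=viewer.camera_model(n); cv2.imwrite(f'pics/{f}.png',im[:,:,::-1]); return im,d,m
def pt(m,u,v,z):  # pixel ray onto plane z
    r=np.linalg.inv(m['mtx'])@[u,v,1]; R=np.array(m['R']); t=np.array(m['t'])
    c=-R.T@t; r=R.T@r; return c+r*(z-c[2])/r[2]
E
python3 - <<'E'
from h import *
for n in('top','side'):
    im,d,m=snap(n,n+'0'); hsv=cv2.cvtColor(im,cv2.COLOR_RGB2HSV)
    for nm,lo,hi in(('or',(5,130,100),(22,255,255)),('bl',(95,120,60),(125,255,255))):
        k,l,s,c=cv2.connectedComponentsWithStats(cv2.inRange(hsv,lo,hi))
        for i in range(1,k):
            if s[i,4]>25: print(n,nm,s[i],c[i].round(1),pt(m,*c[i],67.5).round(1))
s=monitor.read_state(); print(s)
a=cv2.imread('pics/top0.png');b=cv2.imread('pics/side0.png')
cv2.imwrite('pics/both0.png',cv2.resize(np.vstack([a,b]),(400,600)))
E
```

```text
top or [192 187  17  11 126] [199.9 192.4] [542.8 131.1  67.5]
top bl [291 188  18  13 147] [299.4 194. ] [ 531.5 -135.    67.5]
top bl [198 224  19  19 203] [207.2 233. ] [434.1 112.7  67.5]
side or [238 222  11  12  92] [243.3 227.8] [543.5 131.5  67.5]
side bl [263 162   9   9  76] [267.1 166.1] [ 533.1 -136.5   67.5]
side bl [277 232  18  11  80] [285.3 238.5] [432.3 145.   67.5]
{'clock': 0.1, 'qpos': array([-1.30180812,  0.62927625,  0.03843292,  1.51830285, -0.0270114 ,
        0.99630487, -0.02001227]), 'qd': array([-6.42994275e-05, -4.24567402e-04, -5.65453677e-04, -4.70778261e-03,
       -4.07748953e-04, -1.82505855e-04, -1.03334923e-03]), 'tau': array([ 3.12036078e-03, -5.64534760e+01,  1.23082124e+00, -1.93977535e+01,
        1.13910055e-02,  5.27510099e-03, -2.05387110e-06]), 'eef_pos': array([213.34047881, 613.37327794, 230.45503134]), 'tool_rot': array([-3.13981876e+00,  3.58705115e-06,  2.80679476e+00]), 'force': array([0.02743885, 0.12769781, 1.18052395]), 'torque': array([ 0.00956646,  0.00781072, -0.01816245]), 'gripper_force': 0.0, 'width': 85.30297111706597}
```

View pics/top0.png

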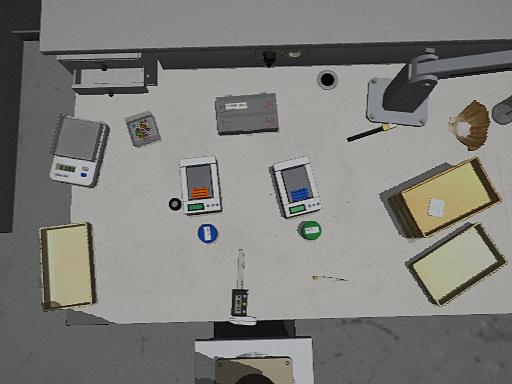

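View pics/side0.png

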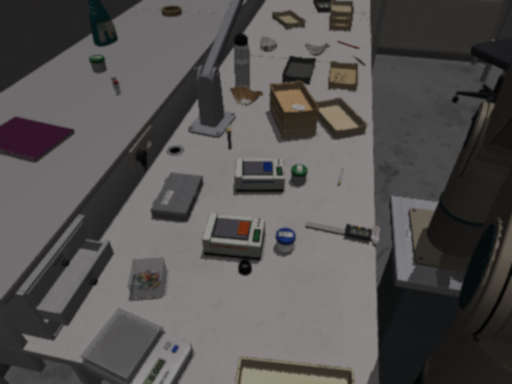

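Pictures: the orange pad is at about (200,192) in the top view and (243,228) in the side view. Both cast to roughly (543,131). The blue unit is on the right at (299,194). The loupe is at (175,204), and pots stand in front of both units. I'll move to a hover point with the gripper shut.

Request:
arm_command(series=[0,-2.9,-2.4,0,0,0,-5.8,-4.8,0,0,0,-8.7,-7.2,0,0,0,-11.6,-9.6,0,0,0,-14.5,-12,0,0])

```text
clock: 0.52
eef_pos: [311.5, 451.1, 231.0]
tool_rot: [-3.141, -0.0, 2.807]
force: [0.4, -1.1, 0.7]
width: 25.5
gripper_force: 0.0
```

Request:
arm_command(series=[0,-2.9,-2.4,0,0,0,-5.8,-4.8,0,0,0,-8.7,-7.2,0,0,0,-11.6,-9.6,0,0,0,-14.5,-12,0,0])

```text
clock: 0.93
eef_pos: [409.0, 290.1, 231.1]
tool_rot: [-3.141, -0.0, 2.807]
force: [0.7, 0.8, 0.0]
width: -0.2
gripper_force: 0.0
```

Request:
arm_command(series=[0,-3,-2.4,0,-5,0,-6,-4.8,0,-10,0,-9,-7.1,0,-15,0,-12,-9.4,0,-19,0,-15,-11.7,0,-23])

```text
clock: 1.35
eef_pos: [512.3, 130.3, 231.1]
tool_rot: [-3.142, -0.001, -3.071]
force: [1.1, 0.2, -0.7]
width: -0.1
gripper_force: 0.0
```

Run:
```python
from h import *
import time
s=monitor.read_state()
im,d,m=snap('wrist','w1'); print(s['eef_pos'],s['tool_rot'],s['qd'].round(2)); print(m['mtx'])
R=np.array(m['R']);t=np.array(m['t']);K=np.array(m['mtx'])
def fpt(u,v,z):
    p=np.array([(u-K[0,2])/K[0,0],(v-K[1,2])/K[1,1]]);th=np.hypot(*p)
    r=R.T@np.array([*(p/th*np.sin(th)),np.cos(th)]);c=-R.T@t;return c+r*(z-c[2])/r[2]
hsv=cv2.cvtColor(im,cv2.COLOR_RGB2HSV)
M=cv2.inRange(hsv,(5,130,100),(22,255,255)); M=cv2.morphologyEx(M,cv2.MORPH_CLOSE,np.ones((7,7)))
for c in cv2.findContours(M,0,2)[0]:
    if cv2.contourArea(c)<40: continue
    w=np.array([fpt(*q[0],67.5)[:2] for q in c],np.float32)
    print(cv2.contourArea(c),cv2.boundingRect(c),cv2.minAreaRect(w))
```

```text
[512.28154066 130.34897475 231.08791498] [-3.14156467e+00 -6.25166293e-04 -3.07147289e+00] [ 0.96  0.19 -0.18 -0.36  0.1   0.16  1.55]
[[297.31863964   0.         255.57057521]
 [  0.         297.31863964 190.76008043]
 [  0.           0.           1.        ]]
806.0 (235, 192, 40, 22) ((552.0684814453125, 120.58623504638672), (24.451601028442383, 42.91374588012695), 3.7473926544189453)
```

View pics/w1.png

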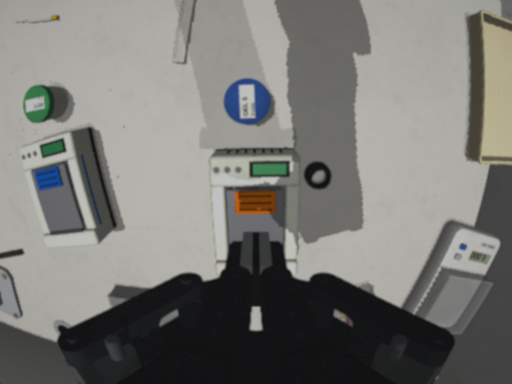

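The wrist view shows the orange pad at (255,203), just in front of the shut fingers, and the path is clear. The arm was still settling, so I'll measure again at rest.

```bash
cat >> h.py <<'E'
def fpt(m,u,v,z):
    R=np.array(m['R']);t=np.array(m['t']);K=np.array(m['mtx'])
    p=np.array([(u-K[0,2])/K[0,0],(v-K[1,2])/K[1,1]]);th=np.hypot(*p)
    r=R.T@np.array([*(p/th*np.sin(th)),np.cos(th)]);c=-R.T@t;return c+r*(z-c[2])/r[2]
E
python3 - <<'E'
from h import *
for i in range(4): viewer.get_image('top')
m=viewer.camera_model('wrist');s=monitor.read_state()
im,d=viewer.get_image('wrist')
M=cv2.inRange(cv2.cvtColor(im,cv2.COLOR_RGB2HSV),(5,130,100),(22,255,255)); M=cv2.morphologyEx(M,cv2.MORPH_CLOSE,np.ones((7,7)))
c=max(cv2.findContours(M,0,2)[0],key=cv2.contourArea)
w=np.array([fpt(m,*q[0],67.5)[:2] for q in c],np.float32); r=cv2.minAreaRect(w)
print(s['clock'],s['eef_pos'],s['tool_rot'],s['qd'].round(3),s['force'],r)
y=s['tool_rot'][2]; dx,dy=np.array(r[0])-s['eef_pos'][:2]
print('tool cm',(np.cos(y)*dx+np.sin(y)*dy)/10,(np.sin(y)*dx-np.cos(y)*dy)/10)
E
```

```text
1.6 [511.26491666 132.47630148 230.93214649] [ 3.14101459e+00 -1.22385986e-03 -3.07586711e+00] [-0.034 -0.005 -0.015  0.004  0.002 -0.002  0.001] [0.28799411 0.27286508 0.72038177] ((546.1989135742188, 131.38217163085938), (24.42908477783203, 42.80356216430664), 3.8664870262145996)
tool cm -3.4786708779937734 -0.3386170804999325
```

Request:
arm_command(series=[0,-1.7,-0.2,3,0,0,-3.4,-0.3,6.5,0,0,-3.4,-0.3,10,0,0,-3.4,-0.3,13,0,0,-3.4,-0.3,14.5,0])

```text
clock: 2.07
eef_pos: [542.8, 133.2, 82.7]
tool_rot: [-3.141, -0.006, -3.072]
force: [-0.5, 0.3, 0.3]
width: 0.3
gripper_force: 0.0
```

Request:
arm_command(series=[0,0,0,0,0,0,0,0,0.3,0,0,0,0,0.6,0,0,0,0,0.9,0,0,0,0,1,0])

```text
clock: 2.48
eef_pos: [546.5, 131.9, 77.2]
tool_rot: [3.141, 0.002, -3.075]
force: [1.1, 0.2, 0.4]
width: 0.3
gripper_force: 0.0
```

Request:
arm_command(series=[0,0,0,0.4,0,0,0,0,0.7,0,0,0,0,1,0,0,0,0,1.2,0,0,0,0,1.3,0])

```text
clock: 2.9
eef_pos: [545.9, 131.4, 63.4]
tool_rot: [3.141, -0.0, -3.075]
force: [-1.8, -0.2, 4.7]
width: 0.1
gripper_force: 2.5
```

Request:
arm_command(series=[0,0,0,0.05,0,0,0,0,0.1,0,0,0,0,0.15,0,0,0,0,0.2,0,0,0,0,0.2,0])

```text
clock: 3.32
eef_pos: [545.9, 131.5, 61.6]
tool_rot: [3.142, -0.0, -3.075]
force: [-1.8, 0.4, 6.6]
width: -0.3
gripper_force: 3.6
```

Request:
arm_command(series=[0,0,0,0.05,0,0,0,0,0.1,0,0,0,0,0.15,0,0,0,0,0.15,0,0,0,0,0.15,0])

```text
clock: 3.73
eef_pos: [545.9, 131.4, 61.4]
tool_rot: [3.142, 0.0, -3.075]
force: [-4.9, -1.0, 17.8]
width: 0.3
gripper_force: 9.1
```

The pad is on its lower stop: the force rose to 18 N at z = 61. Now I'll lift off, moving up and toward the front.

Request:
arm_command(series=[0,0,0,-0.6,0,0,0.3,0,-1.5,0,0,2,0,-4,0,0,5,0,-7,0,0,8,0,-10,0])

```text
clock: 4.15
eef_pos: [466.1, 125.8, 159.0]
tool_rot: [-3.141, -0.001, -3.076]
force: [0.1, -0.8, 1.8]
width: 0.3
gripper_force: 0.0
```

Request:
arm_command(series=[0,1,0,-3,0,0,2,0,-6,0,0,2,0,-8,0,0,2,0,-8,0,0,2,0,-8,0])

```text
clock: 4.57
eef_pos: [447.8, 125.0, 239.8]
tool_rot: [3.141, 0.003, -3.075]
force: [0.2, 0.9, -0.4]
width: 0.5
gripper_force: 0.0
```

Run:
```python
from h import *
for i in range(30): viewer.get_image('top')
im,d,m=snap('wrist','w2');s=monitor.read_state();print(s['clock'],s['eef_pos'],s['force'])
a,d,m=snap('side','s2')
cv2.imwrite('pics/c2.png',np.hstack([cv2.resize(a[140:280,170:330],(390,341)),cv2.resize(im,(400,341))])[:,:,::-1])
```

```text
6.1167 [447.21033198 124.88379019 238.71115428] [ 0.51965928  0.09519732 -0.57621054]
```

View pics/c2.png

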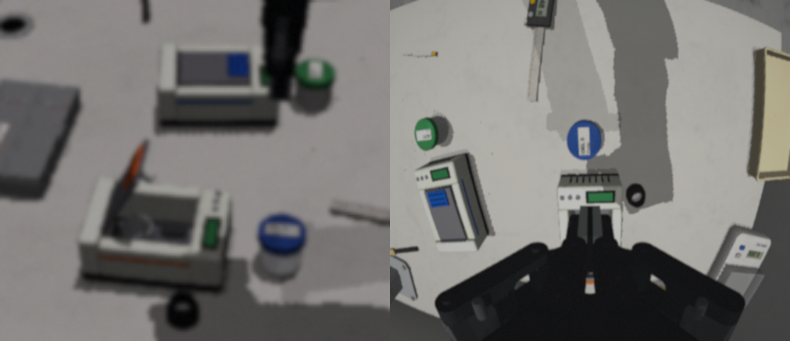

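The side crop shows the orange hatch standing up at about (125,190), the blue hatch shut, and the pots and loupe where they were. Next: a check that it is fully open and steady, then hand in.

Run:
```python
from h import *
for i in range(14): viewer.get_image('top')
for k in range(2):
    im,d,m=snap('side',f's3{k}')
    M=cv2.inRange(cv2.cvtColor(im,cv2.COLOR_RGB2HSV),(3,120,60),(22,255,255)); M[:, :180]=0;M[:,300:]=0;M[:150]=0;M[240:]=0
    n,l,s,c=cv2.connectedComponentsWithStats(M)
    for i in range(1,n):
        if s[i,4]>8:
            z=np.median(d[l==i]); X=np.array(m['R']).T@(np.linalg.inv(m['mtx'])@[*c[i],1]*z-np.array(m['t'])); print(s[i],c[i].round(1),X.round(1))
a=np.deg2rad(3.87); print('expected open z',60.5+76*np.sin(1.1)+7*np.cos(1.1),'x',546+76*(1-np.cos(1.1))-7*np.sin(1.1)); s=monitor.read_state();print(s['clock'],s['qd'].round(3))
```

```text
[223 200   6  13  35] [225.5 206.1] [585.3 137.6 141.4]
[223 200   6  13  35] [225.5 206.1] [585.7 136.5 140.3]
expected open z 131.40693221464812 x 581.288243251226
6.9667 [ 0.001 -0.001 -0.     0.    -0.     0.001  0.001]
```

```bash
python3 -c "
from cell import workorder
print(workorder.finish_job())"
```

```text
the job is handed in; nothing more can be done
None
```

I pressed the orange pad once to its stop and released it; the hatch swung up and stands wide open, the blue hatch is shut, the pots and loupe look undisturbed, and the job was handed in at about 7 s.

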